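# Set the dust extractor to speed four and start it

### The arm

A 6-joint arm with a two-finger parallel gripper is mounted at the origin on the work surface. World frame = base frame: x ahead of the robot, y to its left, z up, the work surface at z = 0. Lengths are in m, angles in degrees, forces in N, time in s.
With the tool pointing down it reaches from about 0.425 to 0.925 m from the base axis. Payload 12.5 kg.
Tool frame: the origin (TCP) lies midway between the tips of the shut fingers; the grasp point (between the pads) lies manip.grip_depth behind it (manip.grip_depth is the distance from the TCP to the grasp point, in m); z points along the fingers, y is the line along which they close (so a half turn about z gives the same grasp; the last joint's range is limited). The gripper opens to 85 mm and grips with 20 to 120 N. Pads are 22 mm wide; open, the fingers measure 114 mm over their backs; the gripper's body (76 mm by 85 mm) begins 54 mm behind the grasp point. The pads swing forward as they close: fully open they stand 13 mm farther back than shut.
Start: joints at [-82.941, 28.126, 89.318, -0, 62.55, -6.05], TCP at [0.142, -0.609, 0.231] pointing down, gripper open.
Joint ranges: [-177.58, 177.58], [-47.91, 125.51], [2.72, 160], [-65.01, 245.01], [3.68, 167.84], [-153.87, 153.87]. Speed limits (degrees/s): [127.2, 127.2, 159.86, 180, 180, 180].

### API

Orientations are given as a 3x3 rotation matrix whose columns are the frame's x, y, z axes.
In Python, from rig import telemetry, eyes, finish_job, look_for, cut_out, landmark_of, manip gives the robot as it stands. The module is installed in compiled form; this text tells all that it offers.
- The arm moves only by the shell command python3 -m pendant 'ROWS' [FORCE]. ROWS is text: rows parted by semicolons, each of 7 numbers parted by spaces: the shift along the world's x, y, z in m, then the turn, a rotation vector about the world's x, y, z in rad, then the opening, from 0 (shut) to 1 (fully open). In form: dx dy dz wx wy wz hand; .... A call has 1 to 12 rows; each row is the pose to reach, as a shift and turn from the pose commanded when the call began; what a row does not reach only later rows make up. A row lasts 1/8 s, in which the tool goes at most 62.5 mm and 10.7 degrees, less where a joint would pass 70% of its speed; a pose out of reach is approached as far as the arm can. A call with a gripper value outside its range is refused whole. The fingers move at their own pace and stop on an object; FORCE is the grip in N (left out, the last holds). Time passes only in rows, so rows that repeat a pose let the fingers close. It gives the time, the measured TCP pose, the force, the opening and the grip force at its end, in the units of the state.
- telemetry.get_state(): the state, without advancing time (a new reading comes with each control period).
- eyes.get_image(name): name is "side" or "top"; returns a dict with "image" (400x640x3 uint8, red, green, blue), "fov_y" (degrees; the focal length in pixels is half the picture's height over the tangent of half this angle, whatever the lens; pixels are square), "cx", "cy" (the principal point, pixels), "xyz" and "attitude" of the camera in the world. Camera axes: x right, y up, looking along -z (the intrinsics and any distortion apply to the point x, -y, -z); pixel columns grow to the right and rows downward; lengths in m; the calibration is good to about 2 mm. A picture is of the moment at which its call begins. There is no depth.
- finish_job(): hands the job in; it is judged then, once.
Trained networks look in a picture, given as the dict that the camera call returned (one of the last four; its "shot" number tells which), for a name from the list of things; names that differ only in an ending like _2 or _b are one class to them, and where a whole thing is asked for, a point or a joint stands for the part that bears it (a point fixed in the world has none). Each returns a list of dicts, best first, with "p" (0 to 1); they miss things now and then, are a little off and sometimes report something else, mostly with a low value. They report only what shows in the picture. A call takes as long as a camera call. They do not tell look-alikes from the thing itself.
- look_for(query, picture): "position" ([x, y, z] in m, in the coordinates of the camera as it stood for that picture, good to about 4 mm: the middle of the surface that is visible of it).
- cut_out(query, picture): "pixels" (400x640 bool, what is visible of it).
- landmark_of(query, picture): "position" ([x, y, z] in m, in the coordinates of the camera as it stood for that picture, good to about 4 mm: a listed point, or the origin of a listed thing).
The state is a dict: "time_s": time; "joint_positions": joint angles; "dq": joint speeds; "tau": joint torques, N m; "position": TCP position; "orientation": TCP orientation; "ft_force": force on the tool from outside, world axes, zero at the start; "ft_torque": the same for the moment, N m; "opening": finger opening in m; "gripper_force": force on a finger pad.
Only numpy, scipy, OpenCV 4.12 (cv2) and the standard library are available. Lean on these libraries where they do the work, as an engineer would, in place of code of your own. Each camera call takes 0.05 s, during which the arm holds its last target. There are 200 camera calls.

### The job

With a fingertip, gently push the handle of the dust extractor's rotary selector clockwise, counting the clicks, to speed four: the dot on its scale is off and each bar after it, clockwise, is one speed. Then press the start button on its separate box all the way down, let it spring back, and take the hand away. Do not pinch or force the handle, do not press the button before the speed is set, and leave the jar, the offcut and the screwdriver where they are.

Things in the scene. Friction and masses are not known exactly. Their poses are not given: they have to be found in the camera images.
- desk: control desk fixed on the bench: white box 200 (x) x 240 (y) x 70 mm high with an aluminium top sheet; origin at the centre of its underside, z up. On its top lies the scale, 66 to 86 mm from the selector's axis: a round dot at the desk's +y side of the axis (off), then six flat bars 30 degrees apart going clockwise seen from above, growing in length from 10 to 20 mm (speeds one to six); the third bar lies at the desk's +x side, the sixth at its -y side.
- dial_axis (a point): point on the selector's upright axis, at the height of the handle's top: 10 mm to the -x side of the desk's centre, 38 mm above the desk's top (108 mm above the bench). Axes as the desk's.
- handle_end (a point): point on top of the selector's handle, 52 mm out from the axis and 8 mm short of the handle's free end, on its centre line. The handle is a single black bar, 13 mm wide, reaching 60 mm out from the axis on one side only, its upper face 38 mm and its lower face 10 mm above the desk's top, with a white line along it; at its root is a round black hub 42 mm across, 28 mm high. The point's y axis points outward along the handle.
- speed (a joint): angle of the selector, rad: 0 = off (handle along the desk's +y, at the dot), growing clockwise seen from above, 0.5236 per click; speed four is 2.0944. It rests in a sprung detent at each of the seven positions; to leave one takes about 4 N sideways at 45 mm from the axis, and past half-way it snaps on into the next by itself and stays there. End stops just beyond 0 and 3.1416. At the start it rests at off, one or two.
- station: push-button box fixed on the bench: grey, 90 x 90 x 55 mm high, to the left or right of the desk; origin at the centre of its underside.
- start_top (a point): centre of the top face of the start button, a round black button 30 mm across in a round steel housing on the middle of the station; it is pressed straight down.
- start (a joint): how far the start button is pressed, m: 0 = up, 0.006 = fully down, which takes about 5 N; a spring returns it.
- jar_mid (a point): centre of a loose jar with a steel cap, 68 mm across, 100 mm high, standing on the bench on the other side of the desk from the station; leave alone.
- offcut_mid (a point): centre of a loose wood offcut, 45 x 140 x 25 mm high, lying on the bench beyond the desk (away from the robot); leave alone.
- screwdriver_grip (a point): middle of the handle of a loose screwdriver, 190 mm long, lying on the bench between the robot and the desk; leave alone.
There are look-alikes about, which are no part of the job. Leave any yellow look-alike of the station alone.

How it is judged (in metres and radians):
On the way, in this order (a step that is already met when the one before it is completed fails the run):
1. the selector rests at speed four (value of joint speed between 1.9544 and 2.2344 rad and value of joint start below 0.002 m), for 0.3 s.
2. the start button is pressed down (value of joint speed between 1.9544 and 2.2344 rad and value of joint start above 0.0045 m), for 0.05 s.
At the end, for the whole second after the job is handed in: The selector rests within 8 degrees of speed four (2.0944 rad), the start button has sprung back up (under 1.5 mm), and the jar, the offcut and the screwdriver lie within 15 mm of where they stood (value of joint speed between 1.9544 and 2.2344 rad and velocity of joint speed between -0.05 and 0.05 rad/s and value of joint start below 0.0015 m and distance of each of jar_mid, offcut_mid, screwdriver_grip from where it was at the start of the episode below 0.015 m); the robot touches nothing.
It fails at once if the start button is pressed while the selector is not at speed four (value of joint start above 0.003 m and not (value of joint speed between 1.9544 and 2.2344 rad)).
It fails at once if the selector is squeezed or forced (more than 20 N from the fingers) (contact force between the fingers and desk above 20 N).
It fails at once if the desk or the station is touched with the arm or the gripper's body instead of the fingers (over 3 N) (contact force between the arm and desk above 3 N or contact force between the arm and station above 3 N).
It fails at once if the jar, the offcut or the screwdriver is lifted, pushed or knocked more than 15 mm from its place (distance of any of jar_mid, offcut_mid, screwdriver_grip from where it was at the start of the episode above 0.015 m).
It also fails if it takes over 64 s, if anything falls off the work surface, if the arm or the gripper's body presses on something with over 40 N, if the wrist force passes 120 N, or if a joint passes its speed limit or range.

## Working session

There is one attempt and no reset: what is moved stays moved. The work goes in short steps, Python scripts to look and compute and a shell command to move; the robot and the scene stay as the last step left them, time stands still between calls to the robot, and variables do not carry over. Pictures are saved under pics/ and viewed, at most 10 in all, crops included, and the job is handed in when it is done.

```bash
mkdir -p pics
cat > h.py <<'E'
import numpy as np, cv2
from rig import telemetry, eyes, finish_job, look_for, cut_out, landmark_of, manip
def w(im,p): return np.array(im["attitude"])@np.array(p)+np.array(im["xyz"])
E
python3 - <<'E'
from h import *
print(manip.grip_depth)
s=telemetry.get_state();print(s["time_s"],s["position"],s["orientation"])
for n in("top","side"):
    im=eyes.get_image(n);cv2.imwrite(f"pics/{n}0.png",im["image"][...,::-1])
    print(n,[ (k,v) for k,v in im.items() if k!="image"])
    for q in("desk","dial_axis","handle_end","station","start_top","jar_mid","offcut_mid","screwdriver_grip"):
        print(q,[(round(d["p"],2),w(im,d["position"]).round(3).tolist()) for d in landmark_of(q,im)[:3]])
E
```

```text
0.0187
0.0 [ 0.14175427 -0.60847994  0.23072321] [[ 9.73938903e-01  2.26810491e-01 -1.19329037e-04]
 [ 2.26810482e-01 -9.73938286e-01  1.10464118e-03]
 [ 1.34325090e-04 -1.10291809e-03 -9.99999383e-01]]
top [('fov_y', 43.11837905020745), ('cx', 326.13633124991037), ('cy', 198.8962303048118), ('xyz', array([0.32028217, 0.06424741, 1.43683266])), ('attitude', array([[ 0.00710863,  0.98631704, -0.16470629],
       [-0.99996027,  0.00612541, -0.00647667],
       [-0.00537916,  0.16474578,  0.98632139]])), ('shot', 1)]
desk [(0.9, [0.583, -0.035, -0.003])]
dial_axis [(0.7, [0.568, -0.035, 0.108])]
handle_end [(0.58, [0.617, -0.012, 0.107]), (0.19, [0.58, -0.035, -0.004])]
station [(0.88, [0.607, 0.229, -0.002]), (0.75, [0.341, 0.325, -0.002]), (0.69, [0.376, 0.491, -0.002])]
start_top [(0.68, [0.337, 0.319, 0.073]), (0.67, [0.381, 0.494, 0.075]), (0.65, [0.574, 0.466, 0.076])]
jar_mid [(0.97, [0.471, -0.341, 0.05])]
offcut_mid [(0.82, [0.753, -0.006, 0.012])]
screwdriver_grip [(0.6, [0.408, -0.05, 0.013])]
side [('fov_y', 47.328199582003876), ('cx', 332.3531225013394), ('cy', 198.15041859958805), ('xyz', array([0.37959132, 1.04149237, 0.73898048])), ('attitude', array([[-0.98375035,  0.08563873, -0.15780134],
       [-0.17901877, -0.53490536,  0.8257291 ],
       [-0.01369439,  0.84056069,  0.54154427]])), ('shot', 2)]
desk [(0.9, [0.574, -0.035, 0.0])]
dial_axis [(0.93, [0.565, -0.03, 0.106])]
handle_end [(0.87, [0.61, -0.014, 0.105])]
station [(0.94, [0.475, 0.335, -0.001]), (0.65, [0.577, 0.466, -0.003]), (0.63, [0.383, 0.487, -0.0])]
start_top [(0.67, [0.476, 0.335, 0.072]), (0.54, [0.574, 0.46, 0.077]), (0.54, [0.338, 0.315, 0.075])]
jar_mid [(0.79, [0.471, -0.342, 0.054])]
offcut_mid [(0.77, [0.756, -0.011, 0.01])]
screwdriver_grip []
```

View pics/top0.png

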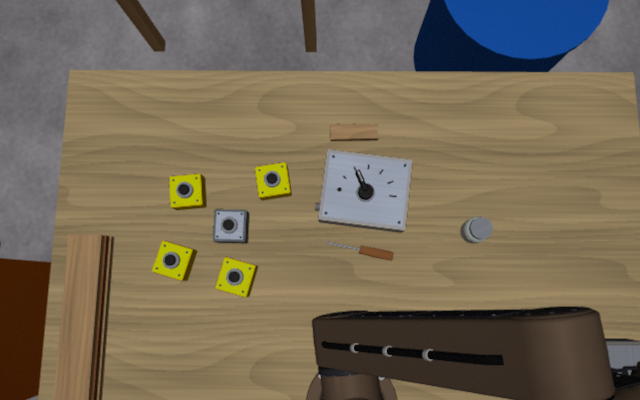

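View pics/side0.png

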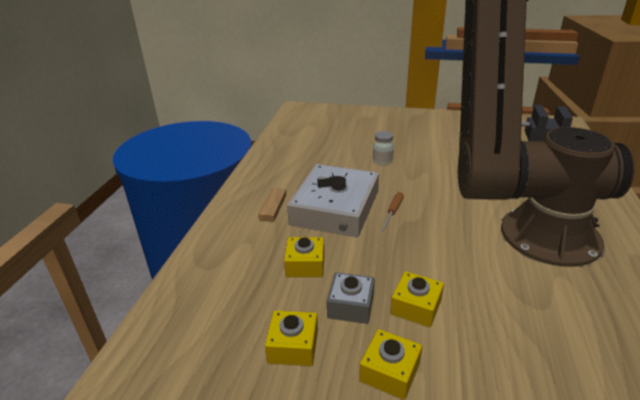

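The dial handle at (358,172) of the top picture appears to point at the second bar. There are five station candidates: yellow boxes at (186,190), (273,180), (173,260) and (236,277), and a grey one at (231,226). Only the grey one fits, because the station is grey. I'll confirm this in one enlarged crop.

Run:
```python
from h import *
im=eyes.get_image("top");f=200/np.tan(np.radians(im["fov_y"]/2))
R=np.array(im["attitude"]);C=np.array(im["xyz"])
def px(P):
    q=R.T@(np.array(P)-C);return [im["cx"]+f*q[0]/-q[2],im["cy"]-f*q[1]/-q[2]]
def ortho(x0,x1,y0,y1,z,s):
    # col grows with -y, row grows with -x
    W,H=int((y1-y0)*s),int((x1-x0)*s)
    src=np.float32([px(p) for p in((x1,y1,z),(x1,y0,z),(x0,y0,z),(x0,y1,z))])
    M=cv2.getPerspectiveTransform(src,np.float32([[0,0],[W,0],[W,H],[0,H]]))
    return cv2.warpPerspective(im["image"],M,(W,H),flags=cv2.INTER_CUBIC)[...,::-1]
a=ortho(.44,.72,-.18,.12,.07,1800);b=ortho(.34,.60,.22,.46,.07,1000)
a=cv2.resize(a,(540,504))
b=cv2.resize(b,(240,260));o=np.zeros((504,790,3),np.uint8);o[:,:540]=a;o[:260,545:785]=b
cv2.imwrite("pics/crop1.png",o)
for q in("station","start_top","handle_end","dial_axis","desk"):
  c=cut_out(q,im)
  for d in c[:5]:
    v,u=np.nonzero(d["pixels"]);print(q,round(d["p"],2),u.mean().round(1),v.mean().round(1),len(u),im["image"][v,u].mean(0).round())
```

```text
station 0.9 236.7 276.5 1231 [149. 148.  29.]
station 0.86 230.9 225.2 1247 [109. 112. 118.]
station 0.62 273.3 180.2 1137 [148. 147.  24.]
station 0.58 187.6 191.0 1248 [141. 138.  22.]
station 0.56 174.5 259.9 1258 [143. 141.  23.]
start_top 0.56 271.6 177.5 81 [36. 35. 36.]
start_top 0.5 184.0 188.3 64 [33. 32. 32.]
start_top 0.49 170.0 259.2 73 [33. 32. 32.]
start_top 0.4 234.2 275.9 81 [38. 37. 38.]
handle_end 0.54 363.9 186.2 271 [46. 46. 48.]
handle_end 0.35 372.6 251.4 346 [116.  82.  54.]
dial_axis 0.43 228.2 223.7 93 [41. 40. 41.]
desk 0.84 365.1 190.6 6347 [140. 145. 156.]
```

View pics/crop1.png

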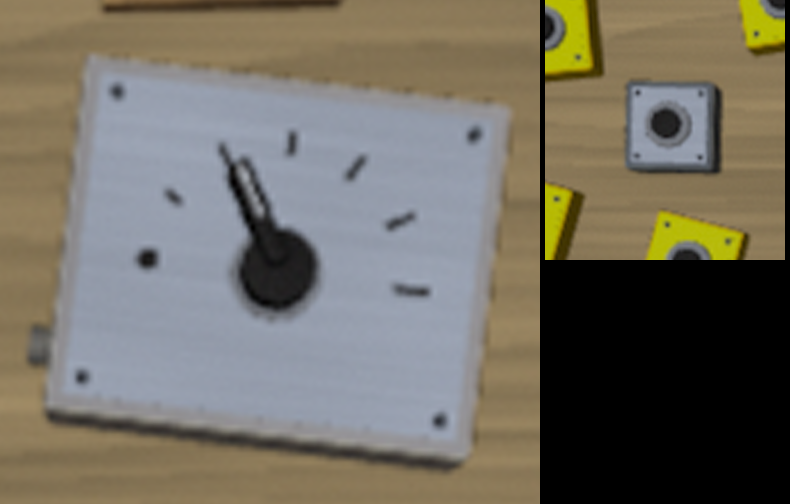

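The crop shows the handle on the second bar, so the selector is at speed two and needs two clicks. The dot is at (148,259), bar 6 at (411,291), and the desk yaw is about -6.9°. The station at (666,125) in the crop is the only grey one, with four yellow look-alikes around it. I'll move above the standoff point with the fingers shut.

```bash
python3 -m pendant '.04 .055 0 0 0 .15 0; .08 .11 0 0 0 .3 0; .12 .165 0 0 0 .45 0; .16 .22 0 0 0 .6 0; .2 .275 0 0 0 .75 0; .24 .33 0 0 0 .9 0; .28 .385 0 0 0 1.05 0; .32 .44 0 0 0 1.2 0; .36 .495 0 0 0 1.35 0; .4 .55 0 0 0 1.5 0; .44 .61 0 0 0 1.65 0; .453 .624 0 0 0 1.745 0' 40; python3 -m pendant '0 0 0 0 0 0 0; 0 0 0 0 0 0 0'
python3 - <<'E'
from h import *
s=telemetry.get_state();print(s["position"],s["orientation"],s["joint_positions"],s["opening"],s["time_s"],s["ft_force"])
im=eyes.get_image("side")
for q in("dial_axis","handle_end","start_top","station"):
    print(q,[(round(d["p"],2),w(im,d["position"]).round(3).tolist()) for d in landmark_of(q,im)[:5]])
E
```

```text
time_s: 2.7
position: [0.5832, 0.0003, 0.2315]
orientation: [[-0.396, 0.918, 0.001], [0.918, 0.396, -0.0], [-0.0, 0.0, -1.0]]
ft_force: [-0.3, -0.7, 0.7]
opening: 0.0
gripper_force: 0.0
time_s: 2.95
position: [0.5818, -0.0018, 0.2311]
orientation: [[-0.392, 0.92, -0.001], [0.92, 0.392, -0.0], [0.0, -0.001, -1.0]]
ft_force: [-0.2, 0.5, -0.1]
opening: 0.0003
gripper_force: 0.0
[ 0.58179243 -0.0017632   0.23106931] [[-3.92177637e-01  9.19889282e-01 -6.40484669e-04]
 [ 9.19889490e-01  3.92177659e-01 -9.59642487e-05]
 [ 1.62907295e-04 -6.26810148e-04 -9.99999790e-01]] [-6.67320662e+00  2.46313411e+01  9.55420974e+01 -1.12456982e-02
  5.98623715e+01 -2.97576270e+01] 0.00031915908838501265 2.95 [-0.21375162  0.46469424 -0.05642189]
dial_axis [(0.82, [0.565, -0.032, 0.109])]
handle_end [(0.89, [0.612, -0.012, 0.104]), (0.66, [0.576, -0.039, 0.002])]
start_top [(0.75, [0.381, 0.489, 0.075]), (0.66, [0.477, 0.335, 0.074]), (0.66, [0.607, 0.223, 0.081]), (0.58, [0.335, 0.314, 0.074]), (0.55, [0.573, 0.459, 0.079])]
station [(0.95, [0.575, 0.466, -0.001]), (0.77, [0.476, 0.337, 0.0]), (0.63, [0.606, 0.221, 0.001]), (0.62, [0.337, 0.312, -0.005]), (0.57, [0.378, 0.491, -0.002])]
```

```bash
python3 -m pendant '.011 .022 0 0 0 0 0; .011 .022 -.04 0 0 0 0; .011 .022 -.08 0 0 0 0; .011 .022 -.12 0 0 0 0; .011 .022 -.143 0 0 0 0; .011 .022 -.143 0 0 0 0; .011 .022 -.143 0 0 0 0'
python3 - <<'E'
from h import *
im=eyes.get_image("side")
cv2.imwrite("pics/s2.png",cv2.resize(im["image"][130:250,260:420,::-1],(800,600),interpolation=cv2.INTER_CUBIC))
E
```

```text
time_s: 4.08
position: [0.5937, 0.0199, 0.0894]
orientation: [[-0.392, 0.92, 0.001], [0.92, 0.392, -0.0], [-0.001, 0.001, -1.0]]
ft_force: [1.1, 0.2, 0.0]
opening: 0.0
gripper_force: 0.0
```

View pics/s2.png

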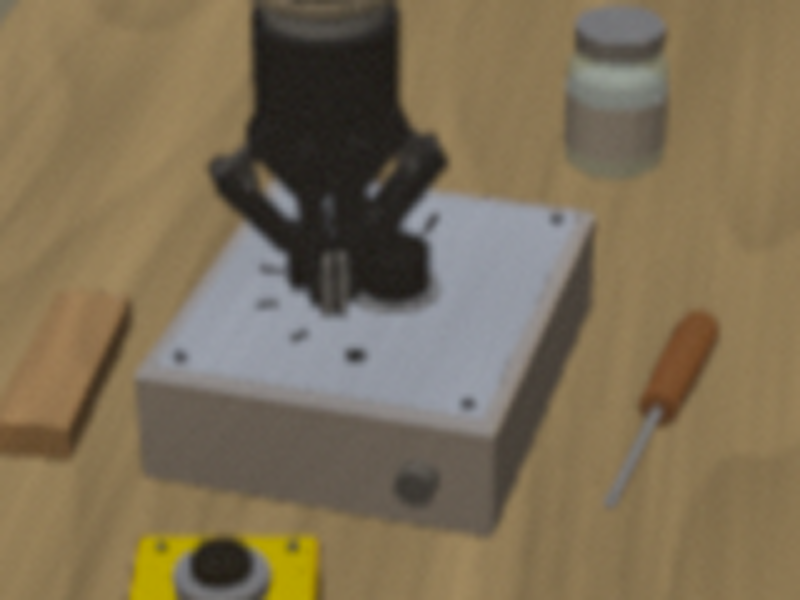

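The side crop shows the fingertips at (330,285), beside the handle, between it and the first bar, clear of the top sheet. Next I'll push the first click.

```bash
python3 -m pendant '.004 -.010 0 0 0 0 0; .008 -.018 0 0 0 0 0; .0095 -.0215 0 0 0 -.06 0; .0115 -.024 0 0 0 -.12 0; .013 -.026 0 0 0 -.175 0; .0135 -.027 0 0 0 -.19 0; .014 -.028 0 0 0 -.21 0; .0145 -.029 0 0 0 -.23 0'
python3 - <<'E'
from h import *
im=eyes.get_image("side")
for q in("dial_axis","handle_end"):
    print(q,[(round(d["p"],2),w(im,d["position"]).round(3).tolist()) for d in landmark_of(q,im)[:2]])
E
```

```text
time_s: 5.12
position: [0.6077, -0.0088, 0.0884]
orientation: [[-0.171, 0.985, 0.0], [0.985, 0.171, -0.0], [-0.0, 0.0, -1.0]]
ft_force: [0.0, 1.8, 2.3]
opening: 0.0003
gripper_force: 0.8
dial_axis [(0.65, [0.57, -0.034, 0.107])]
handle_end []
```

```bash
python3 -m pendant '.0006 -.001 0 0 0 -.03 0; .0012 -.002 0 0 0 -.06 0; .0018 -.003 0 0 0 -.08 0; .002 -.004 0 0 0 -.1 0; .002 -.004 0 0 0 -.1 0'
python3 - <<'E'
from h import *
im=eyes.get_image("side")
for q in("dial_axis","handle_end"):
    print(q,[(round(d["p"],2),w(im,d["position"]).round(3).tolist()) for d in landmark_of(q,im)[:2]])
cv2.imwrite("pics/s3.png",cv2.resize(im["image"][150:220,280:373,::-1],(797,600),interpolation=cv2.INTER_CUBIC))
E
```

```text
time_s: 5.9
position: [0.6098, -0.0128, 0.0883]
orientation: [[-0.072, 0.997, 0.0], [0.997, 0.072, -0.0], [-0.0, 0.0, -1.0]]
ft_force: [0.5, -0.5, 0.4]
opening: 0.0001
gripper_force: 0.0
dial_axis [(0.7, [0.567, -0.031, 0.105])]
handle_end [(0.56, [0.615, -0.033, 0.103])]
```

View pics/s3.png

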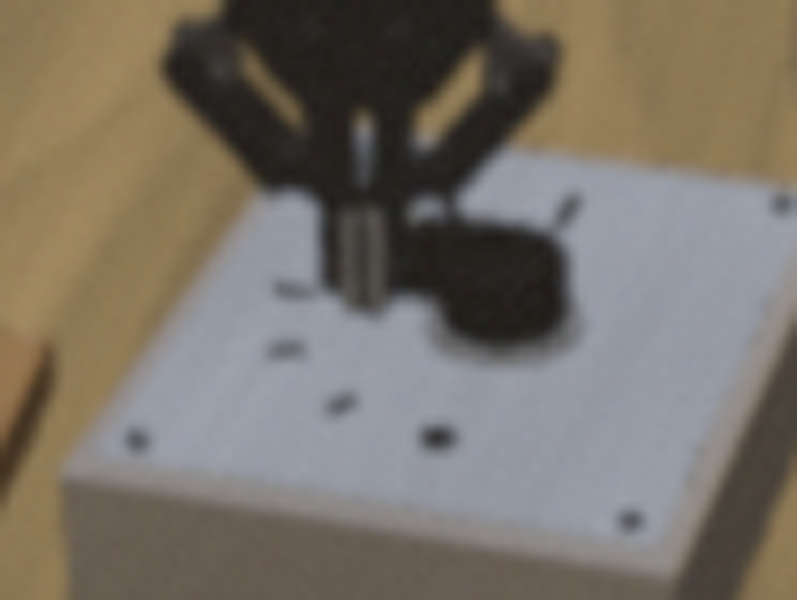

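```bash
python3 -m pendant '.0012 -.002 0 0 0 -.05 0; .0025 -.004 0 0 0 -.1 0; .003 -.0055 0 0 0 -.13 0; .003 -.0055 0 0 0 -.13 0'; python3 -m pendant '.0004 -.0015 0 0 0 -.04 0; .0008 -.003 0 0 0 -.08 0; .0008 -.003 0 0 0 -.08 0';  python3 -m pendant '.0004 -.0015 0 0 0 -.03 0; .0008 -.003 0 0 0 -.06 0; .0008 -.0045 0 0 0 -.1 0; .0008 -.0045 0 0 0 -.1 0'
```

```text
time_s: 6.55
position: [0.6127, -0.0182, 0.0883]
orientation: [[0.057, 0.998, 0.0], [0.998, -0.057, -0.0], [-0.0, 0.0, -1.0]]
ft_force: [-0.6, 0.2, 0.4]
opening: 0.0003
gripper_force: 0.0
time_s: 6.92
position: [0.6135, -0.0212, 0.0883]
orientation: [[0.136, 0.991, 0.0], [0.991, -0.136, -0.0], [-0.0, 0.0, -1.0]]
ft_force: [0.0, 0.0, 0.4]
opening: -0.0003
gripper_force: 0.0
time_s: 7.42
position: [0.6146, -0.0255, 0.0884]
orientation: [[0.235, 0.972, 0.001], [0.972, -0.235, 0.0], [0.0, 0.001, -1.0]]
ft_force: [2.3, 1.9, -0.1]
opening: -0.0001
gripper_force: 1.5
```

```bash
python3 -m pendant '.0002 -.0015 0 0 0 -.03 0; .0002 -.003 0 0 0 -.06 0; .0002 -.0045 0 0 0 -.09 0; .0002 -.0055 0 0 0 -.1 0'; python3 -m pendant '0 -.001 0 0 0 -.03 0; 0 -.002 0 0 0 -.05 0; 0 -.003 0 0 0 -.06 0; 0 -.0035 0 0 0 -.07 0'
```

```text
time_s: 7.92
position: [0.6143, -0.0314, 0.0882]
orientation: [[0.332, 0.943, -0.001], [0.943, -0.332, -0.0], [-0.0, -0.0, -1.0]]
ft_force: [0.0, 1.5, -0.4]
opening: -0.0003
gripper_force: 0.6
time_s: 8.43
position: [0.6144, -0.0348, 0.0883]
orientation: [[0.396, 0.918, -0.0], [0.918, -0.396, -0.0], [-0.0, -0.0, -1.0]]
ft_force: [-0.3, 0.6, -0.2]
opening: -0.0004
gripper_force: 0.1
```

Contact force has dropped to about zero, so it has probably snapped to four. I'll back off, lift, move over toward the station and check.

```bash
python3 -m pendant '.006 .015 0 0 0 0 0; .012 .03 0 0 0 0 0; .012 .03 .05 0 0 0 0; .012 .03 .1 0 0 0 0; -.01 .08 .1 0 0 0 0; -.03 .13 .1 0 0 0 0; -.05 .18 .1 0 0 0 0; -.07 .23 .1 0 0 0 0; -.09 .28 .1 0 0 0 0; -.11 .33 .1 0 0 0 0; -.138 .371 .1 0 0 0 0; -.138 .371 .1 0 0 0 0'
python3 - <<'E'
from h import *
for n in("top","side"):
    im=eyes.get_image(n)
    if n=="top": a=cv2.resize(im["image"][130:250,280:440,::-1],(480,360),interpolation=cv2.INTER_CUBIC)
    else: b=cv2.resize(im["image"][230:350,270:430,::-1],(320,240),interpolation=cv2.INTER_CUBIC)
    for q in("dial_axis","handle_end","start_top","jar_mid","offcut_mid","screwdriver_grip"):
        print(n,q,[(round(d["p"],2),w(im,d["position"]).round(3).tolist()) for d in landmark_of(q,im)[:5]])
o=np.zeros((360,800,3),np.uint8);o[:,:480]=a;o[:240,480:]=b
cv2.imwrite("pics/c4.png",o);print(telemetry.get_state()["position"])
E
```

```text
time_s: 9.93
position: [0.4743, 0.3397, 0.1884]
orientation: [[0.391, 0.92, -0.0], [0.92, -0.391, 0.0], [0.0, -0.0, -1.0]]
ft_force: [0.6, -0.5, 0.5]
opening: -0.0001
gripper_force: 0.0
top dial_axis [(0.63, [0.569, -0.032, 0.106]), (0.3, [0.469, -0.338, 0.048])]
top handle_end [(0.58, [0.618, -0.053, 0.109])]
top start_top [(0.61, [0.381, 0.491, 0.081]), (0.48, [0.605, 0.223, 0.079])]
top jar_mid [(0.64, [0.469, -0.337, 0.05])]
top offcut_mid [(0.64, [0.754, -0.006, 0.012])]
top screwdriver_grip [(0.74, [0.409, -0.053, 0.013])]
side dial_axis [(0.6, [0.57, -0.03, 0.106])]
side handle_end [(0.69, [0.61, -0.055, 0.105])]
side start_top [(0.74, [0.575, 0.462, 0.08]), (0.65, [0.337, 0.317, 0.075]), (0.57, [0.608, 0.225, 0.076]), (0.55, [0.479, 0.336, 0.074])]
side jar_mid [(0.83, [0.469, -0.342, 0.05]), (0.3, [0.477, 0.339, -0.0])]
side offcut_mid [(0.64, [0.758, -0.011, 0.013])]
side screwdriver_grip [(0.74, [0.406, -0.059, 0.014])]
[0.47659965 0.33617962 0.18834463]
```

View pics/c4.png

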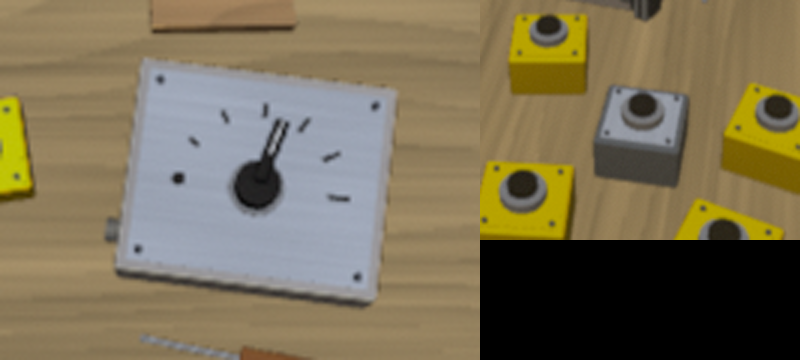

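In the top crop the handle, (262,180) to (283,122), stands about half-way between bar 3 (265,110) and bar 4 (304,125), so it isn't in the detent yet. I'll measure its angle precisely and check whether it is still moving.

```bash
cat >> h.py <<'E'
def handle(im):
    f=200/np.tan(np.radians(im["fov_y"]/2));R=np.array(im["attitude"]);C=np.array(im["xyz"]);z=.108
    def px(P):
        q=R.T@(np.array(P)-C);return [im["cx"]+f*q[0]/-q[2],im["cy"]-f*q[1]/-q[2]]
    A=np.array([.567,-.033]);r=.07;s=3000;n=int(2*r*s)
    src=np.float32([px((A[0]+a*r,A[1]+b*r,z)) for a,b in((1,1),(1,-1),(-1,-1),(-1,1))])
    M=cv2.getPerspectiveTransform(src,np.float32([[0,0],[n,0],[n,n],[0,n]]))
    g=cv2.cvtColor(cv2.warpPerspective(im["image"],M,(n,n),flags=cv2.INTER_CUBIC),cv2.COLOR_RGB2GRAY)
    m=(g<75).astype(np.uint8)
    m=cv2.morphologyEx(m,cv2.MORPH_CLOSE,np.ones((21,21)))   # fill white line
    k,l,st,_=cv2.connectedComponentsWithStats(m);b=l==l[n//2,n//2]
    v,u=np.nonzero(b);hx=(n/2-v)/s;hy=(n/2-u)/s;d=np.hypot(hx,hy)
    out=(d>.032)&(d<.058); c=(hx[out].mean(),hy[out].mean()); hub=d<.019
    return np.degrees(np.arctan2(*c))-6.9, np.round(c,4), out.sum(), g
E
python3 - <<'E'
from h import *
for i in range(2):
    im=eyes.get_image("top");t=handle(im);print(t[:3],telemetry.get_state()["time_s"])
cv2.imwrite("pics/g5.png",t[3])
E
```

```text
(np.float64(104.60984635251077), array([ 0.0415, -0.0163]), np.int64(2593)) 10.675
(np.float64(104.62210145691479), array([ 0.0415, -0.0163]), np.int64(2590)) 10.725
```

View pics/g5.png

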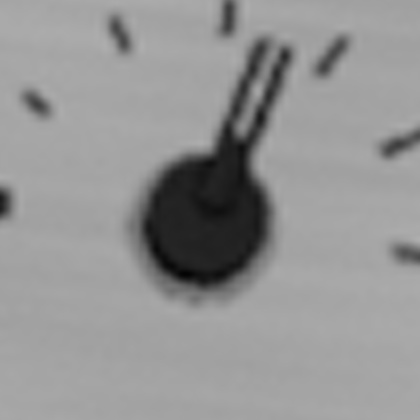

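The handle is static at about 104.6°, stuck on the crest between speeds three and four. I'll go back the same way and nudge it on.

```bash
python3 -m pendant '.022 -.05 0 0 0 0 0; .044 -.1 0 0 0 0 0; .066 -.15 0 0 0 0 0; .088 -.2 0 0 0 0 0; .11 -.25 0 0 0 0 0; .132 -.3 0 0 0 0 0; .15 -.341 0 0 0 0 0; .15 -.341 0 0 0 0 0; .15 -.341 -.05 0 0 0 0; .15 -.341 -.1 0 0 0 0; .15 -.341 -.1 0 0 0 0; .144 -.356 -.1 0 0 0 0'
python3 -m pendant '-.004 -.011 0 0 0 0 0; -.006 -.015 0 0 0 0 0; -.006 -.0165 0 0 0 -.03 0; -.006 -.018 0 0 0 -.06 0; -.006 -.0195 0 0 0 -.09 0; -.0065 -.021 0 0 0 -.12 0; -.0065 -.021 0 0 0 -.12 0'
```

```text
time_s: 12.22
position: [0.6211, -0.019, 0.09]
orientation: [[0.394, 0.919, 0.002], [0.919, -0.394, -0.0], [0.001, 0.002, -1.0]]
ft_force: [0.3, -0.4, 0.2]
opening: 0.0001
gripper_force: 0.0
time_s: 13.1
position: [0.6139, -0.0407, 0.0882]
orientation: [[0.503, 0.864, -0.0], [0.864, -0.503, -0.0], [-0.0, -0.0, -1.0]]
ft_force: [0.6, -0.0, -0.5]
opening: -0.0
gripper_force: 0.0
```

```bash
python3 -m pendant '.007 .012 0 0 0 0 0; .014 .026 0 0 0 0 0; .014 .026 .05 0 0 0 0; .014 .026 .1 0 0 0 0; -.01 .08 .1 0 0 0 0; -.03 .13 .1 0 0 0 0; -.05 .18 .1 0 0 0 0; -.07 .23 .1 0 0 0 0; -.09 .28 .1 0 0 0 0; -.11 .33 .1 0 0 0 0; -.137 .377 .1 0 0 0 0; -.137 .377 .1 0 0 0 0'
python3 - <<'E'
from h import *
im=eyes.get_image("top");t=handle(im);print(t[:3]);im=eyes.get_image("top");t=handle(im);print(t[:3])
s=telemetry.get_state();print(s["position"],s["time_s"])
cv2.imwrite("pics/g6.png",t[3])
E
```

```text
time_s: 14.6
position: [0.4749, 0.34, 0.1884]
orientation: [[0.499, 0.867, -0.0], [0.867, -0.499, 0.0], [0.0, -0.0, -1.0]]
ft_force: [0.7, -0.2, -0.3]
opening: -0.0001
gripper_force: 0.0
(np.float64(120.45480786323206), array([ 0.0354, -0.027 ]), np.int64(2776))
(np.float64(120.45028989480083), array([ 0.0354, -0.027 ]), np.int64(2767))
[0.47655682 0.33736278 0.18831346] 14.7
```

View pics/g6.png

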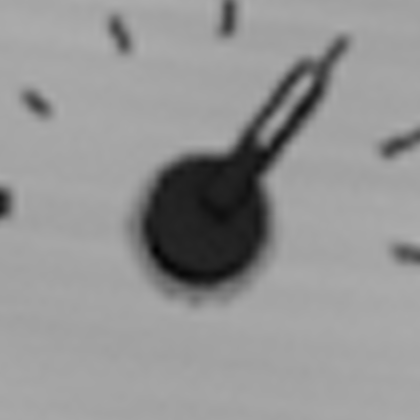

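The handle lies on bar 4 at 120.4°, so speed four is set. Now I'll press the start button below, on the grey station.

```bash
python3 -m pendant '0 -.002 -.05 0 0 0 0; 0 -.002 -.095 0 0 0 0; 0 -.002 -.105 0 0 0 0; 0 -.002 -.108 0 0 0 0; 0 -.002 -.108 0 0 0 0'; python3 -m pendant '0 0 -.002 0 0 0 0; 0 0 -.004 0 0 0 0; 0 0 -.006 0 0 0 0; 0 0 -.006 0 0 0 0'
```

```text
time_s: 15.32
position: [0.4778, 0.3345, 0.0817]
orientation: [[0.503, 0.864, 0.002], [0.864, -0.503, 0.001], [0.002, 0.001, -1.0]]
ft_force: [0.2, -0.9, 0.3]
opening: -0.0002
gripper_force: 0.0
time_s: 15.82
position: [0.4772, 0.3345, 0.0745]
orientation: [[0.503, 0.864, 0.001], [0.864, -0.503, 0.0], [0.001, 0.0, -1.0]]
ft_force: [0.6, 0.4, 2.7]
opening: 0.0
gripper_force: 1.4
```

```bash
python3 -m pendant '0 0 -.001 0 0 0 0; 0 0 -.002 0 0 0 0; 0 0 -.003 0 0 0 0; 0 0 -.003 0 0 0 0'; python3 -m pendant '0 0 -.001 0 0 0 0; 0 0 -.002 0 0 0 0; 0 0 -.002 0 0 0 0'
```

```text
time_s: 16.32
position: [0.4772, 0.3345, 0.0714]
orientation: [[0.503, 0.864, 0.001], [0.864, -0.503, 0.0], [0.001, 0.0, -1.0]]
ft_force: [1.6, 1.6, 4.5]
opening: -0.0001
gripper_force: 2.3
time_s: 16.7
position: [0.4773, 0.3345, 0.0708]
orientation: [[0.503, 0.864, 0.001], [0.864, -0.503, 0.001], [0.001, 0.001, -1.0]]
ft_force: [-2.1, -0.9, 21.5]
opening: 0.0002
gripper_force: 10.2
```

The button hit its hard stop right after about 5 N, so it is fully down. I'll lift off and check.

```bash
python3 -m pendant '0 0 .005 0 0 0 0; 0 0 .03 0 0 0 0; 0 0 .08 0 0 0 0; 0 0 .13 0 0 0 0; 0 0 .16 0 0 0 0; -.05 0 .16 0 0 0 0; -.05 0 .16 0 0 0 0'
python3 - <<'E'
from h import *
im=eyes.get_image("top");print(handle(im)[:2])
im=eyes.get_image("side")
for q in("start_top","jar_mid","offcut_mid","screwdriver_grip"):
    print(q,[(round(d["p"],2),w(im,d["position"]).round(3).tolist()) for d in landmark_of(q,im)[:5]])
E
```

```text
time_s: 17.58
position: [0.4242, 0.3339, 0.2293]
orientation: [[0.502, 0.865, -0.002], [0.865, -0.502, -0.001], [-0.002, -0.001, -1.0]]
ft_force: [1.4, 0.7, -0.8]
opening: -0.0001
gripper_force: 0.0
(np.float64(120.45684467250666), array([ 0.0354, -0.027 ]))
start_top [(0.76, [0.382, 0.487, 0.075]), (0.68, [0.576, 0.462, 0.077]), (0.63, [0.607, 0.222, 0.078]), (0.52, [0.478, 0.335, 0.075]), (0.49, [0.336, 0.313, 0.077])]
jar_mid []
offcut_mid [(0.95, [0.759, -0.01, 0.01]), (0.28, [0.607, -0.066, 0.105])]
screwdriver_grip [(0.45, [0.407, -0.062, 0.014])]
```

```bash
python3 -c "
from rig import finish_job;print(finish_job())"
```

```text
the job is handed in; nothing more can be done
None
```

The job is handed in: the selector rests on speed four (camera reads 120.5°), the start button went down to its hard stop (about 21 N peak) and sprang back, and the hand is clear; the offcut and screwdriver read unmoved in the last picture, the jar only in one before the press.

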